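# Menu stand docked, spring clip held open around its card

### The job

Set the menu stand flat and square between the brass pins of its teak dock and let go of it. Then pick up the steel spring clip by its handles, squeeze it wide open and bring it around the card's brass-trimmed side edge at about mid-height, with the edge well inside the jaws, never letting the clip bite the card. Finish while holding the clip there in the air, gaping and touching neither card nor dock, so that I can slip tonight's menu leaf in; leave the bar things where they are.

Things in the scene. Friction and masses are not known exactly. Their poses are not given: they have to be found in the camera images.
- dock: Fixed dark teak slab 100 (x) x 130 (y) x 8 mm high; eight upright round-topped brass pins (8 mm thick, tops 24 mm above the board), two on each side, bound a 65 (x) x 95 (y) mm pocket for the stand's 60 x 90 mm foot. Origin: centre of its underside; z up.
- dock_seat (a point): Centre of the dock's pocket floor, 8 mm above the board; axes as the dock. The centre of the stand's underside belongs here, its long side along the dock's y.
- stand: Loose menu stand, about 0.4 kg: dark steel foot 60 (x) x 90 (y) x 12 mm, a white card 8 mm thick (x) and 100 mm wide (y) rising from the foot's long middle line to 112 mm above the underside. Grip the card's top across its thickness. Origin: centre of the underside; z up. Starts to the robot's right of the dock; brass edge (+y) roughly towards the robot's left (world +y): dock it that way round.
- card_edge (a point): Middle of the card's brass-trimmed vertical side edge: 50 mm from the stand's origin along its +y, 62 mm above its underside. The card reaches 50 mm above and below this point and is 8 mm thick.
- clip: Loose steel spring clip, 70 g, lying on its side, 36 mm high, on the robot's left, jaws roughly to the right. Origin: on the hinge axis (brass barrel 10 mm thick) at the underside; z up along that axis; x towards the jaw tips, 46 mm ahead. Two flat handles splay to -x: rear ends 37 mm behind the axis, 55 mm over their outsides. Fully open: handles parallel, 28 mm over outsides, rear ends 44 mm behind.
- clip_grip (a point): Midway between the clip's handles, 34 mm behind the hinge axis, at half height (18 mm). Squeeze the handles here along the clip's y: about 5 N to start, 11 N per handle to reach the stops; squeezing harder opens it no further. Axes as the clip.
- clip_mouth (a point): Midway between the jaw tips, 46 mm ahead of the hinge axis, at half height (18 mm). Tips 2 mm apart shut, about 32 mm fully open; behind them the hollow is 22 mm wide even when shut and reaches back to the barrel. Axes as the clip.
- clip_left (a joint): Opening of the clip's +y half, rad: 0 shut, 0.33 fully open at its stop. Springs back to 0 when released. Both halves move alike.
- clip_right (a joint): Opening of the clip's -y half, rad: same as clip_left.
- siphon: Glass soda siphon, 96 mm across, about 275 mm tall, brass head with spout and lever; bystander. Origin: centre of its underside.
- coupe: Green glass coupe, 96 mm across the rim, 130 mm tall; bystander. Origin: centre of its foot.
- mould: Round blue silicone ice sphere mould, 80 mm across, 74 mm tall; bystander. Origin: centre of its underside.
- squeezer: Steel lemon squeezer: bowl 80 mm across, 46 mm tall, two handles reaching 170 mm along its +y; bystander. Origin: centre of the bowl's underside.
Mind the look-alikes: they are no part of the job. Of the things that look like the dock, take the one that is farthest from the robot's base at the start.

How it is judged:
On the way, in this order (a step that is already met when the one before it is completed fails the run):
1. the stand is seated flat and square in the dock and let go (horizontal distance between stand and dock_seat below 0.006 m and z of stand in the frame of dock_seat below 0.003 m and angle between stand's own z axis and vertical below 0.06 rad and angle between the x axis of stand and the x axis of dock, either way round below 0.12 rad and contact force between the fingers and stand below 0.2 N), for 0.2 s.
2. the clip is lifted off the board and held spread, clear of the card (value of joint each of clip_left, clip_right above 0.22 rad and contact force between the fingers and clip above 3 N and height (world z) of clip above 0.025 m and horizontal distance between clip and card_edge above 0.05 m), for 0.2 s.
At the end, for the whole second after the job is handed in: Stand flat in the dock (6 mm, 0.12 rad), not gripped; clip held still by the fingers over 30 mm up, both halves open over 0.22 rad, the card's brass edge (within 30 mm of mid-height) at least 10 mm inside the jaw tips, clip touching neither card nor dock (all of step 1 and value of joint each of clip_left, clip_right above 0.22 rad and contact force between the fingers and clip above 3 N and x of card_edge in the frame of clip between 0.006 and 0.036 m and y of card_edge in the frame of clip between -0.008 and 0.008 m and z of card_edge in the frame of clip between -0.012 and 0.048 m and contact force between clip and stand below 0.3 N and contact force between clip and dock below 0.3 N and height (world z) of clip above 0.03 m and linear speed of clip below 0.02 m/s); the arm keeps its last pose, push and grip.
It fails at once if the clip bites or rams the card (contact force between clip and stand above 8 N).
It fails at once if the siphon is pushed or tipped (distance of siphon from where it was at the start of the episode above 0.02 m or angle between siphon's own z axis and vertical above 0.3 rad).
It fails at once if the coupe is pushed or tipped (distance of coupe from where it was at the start of the episode above 0.02 m or angle between coupe's own z axis and vertical above 0.3 rad).
It fails at once if the mould is pushed or tipped (distance of mould from where it was at the start of the episode above 0.02 m or angle between mould's own z axis and vertical above 0.3 rad).
It fails at once if the squeezer is pushed or tipped (distance of squeezer from where it was at the start of the episode above 0.02 m or angle between squeezer's own z axis and vertical above 0.3 rad).
It also fails if it takes over 51 s, if anything falls off the work surface, if the arm or the gripper's body presses on something with over 40 N, if the wrist force passes 120 N, or if a joint passes its speed limit or range.

### The arm

A 7-joint arm with a two-finger parallel gripper is mounted at the origin on the work surface. World frame = base frame: x ahead of the robot, y to its left, z up, the work surface at z = 0. Lengths are in m, angles in rad, forces in N, time in s.
With the tool pointing down it reaches from about 0.425 to 1.025 m from the base axis. Payload 9.4 kg.
Tool frame: the origin (TCP) lies midway between the tips of the shut fingers; the grasp point (between the pads) lies 19 mm behind it (ctrl.grasp_offset is the distance from the TCP to the grasp point, in m); x points along the fingers, z is the direction in which the jaws open and shut, and the axes are right-handed (so a half turn about x gives the same grasp; the last joint's range is limited). The gripper opens to 93 mm and grips with 3 to 60 N. Pads are 15 mm wide; open, the fingers measure 128 mm over their backs; the gripper's body (75 mm by 188 mm) begins 65 mm behind the grasp point.
Start: joints at [-0.077, 0.599, -0.003, 1.599, 0.002, 0.943, -0.08], TCP at [0.725, -0, 0.219] pointing down, gripper open.
Joint ranges: [-2.57, 2.57], [-0.35, 1.97], [-1.29, 1.29], [0.11, 2.56], [-1.05, 4.19], [0.11, 1.86], [-2.63, 2.63]. Speed limits (rad/s): [2.22, 2.22, 3.01, 3.01, 3.14, 3.14, 3.14].

### API

Orientations are given as a 3x3 rotation matrix whose columns are the frame's x, y, z axes.
In Python, from plant import ctrl gives the robot as it stands.
- The arm moves only by the tool servo_tool, never from a script. Its argument "deltas" is a list of rows, each an object with "rot": the turn, a rotation vector about the tool's x, y, z in degrees, a list of three; "translation": the shift along the tool's x, y, z in cm, a list of three; "jaw": the opening in per cent of the stroke, from 0 (shut) to 100 (fully open). In form: [{"rot": [wx, wy, wz], "translation": [x, y, z], "jaw": jaw}, ...]. A call has 1 to 8 rows; each row shifts and turns the commanded pose from where the row before left it, along the tool's axes as they then stand; what a row does not reach is not made up. A row lasts 1/8 s, in which the tool goes at most 62.5 mm and 10.7 degrees, less where a joint would pass 70% of its speed; a pose out of reach is approached as far as the arm can. A call with a gripper value outside its range is refused whole. The fingers move at their own pace and stop on an object; "newtons" is the grip in N (left out, the last holds). Time passes only in rows, so rows that do not move let the fingers close. It gives the time, the measured TCP pose, the force and the opening at its end, in the units of the state.
- ctrl.get_state(): the state, without advancing time (a new reading comes with each control period).
- ctrl.grab_frame(name): name is "scene" or "side" or "wrist"; returns the picture (420x560x3 uint8, red, green, blue); there is no depth.
- ctrl.calibration(name): a dict with "intrinsics" (3x3 intrinsics, pixels), "position" and "attitude" of the camera in the world; the wrist camera has in their place "hand_eye" (4x4, takes a point from camera to tool coordinates, whose origin is the TCP and whose axes are the tool frame's). Camera axes: x right, y down, z forward; pixel columns grow to the right and rows downward; lengths in m; the calibration is good to about 2 mm. A picture is of the moment at which its call begins: read the wrist's pose just before it. calibration takes no time and is no camera call.
- ctrl.finish_job(): hands the job in, once; it reports no verdict.
Trained networks look in the newest picture that a camera, given by its name, has taken for a name from the list of things; names that differ only in an ending like _2 or _b are one class to them, and where a whole thing is asked for, a point or a joint stands for the part that bears it (a point fixed in the world has none). Each returns a list of dicts, best first, with "score" (0 to 1); they miss things now and then, are a little off and sometimes report something else, mostly with a low value. They report only what shows in the picture. A call takes as long as a camera call. They do not tell look-alikes from the thing itself.
- ctrl.silhouettes(camera, query): "mask" (420x560 bool, what is visible of it).
- ctrl.tip_of(camera, query): "location" ([x, y, z] in m, in world coordinates, good to about 4 mm: a listed point, or the origin of a listed thing).
The state is a dict: "time_s": time; "joint_pos": joint angles; "joint_vel": joint speeds; "effort": joint torques, N m; "ee_pos": TCP position; "tcp_rot": TCP orientation; "contact_force": force on the tool from outside, world axes, zero at the start; "wrist_torque": the same for the moment, N m; "width": finger opening in m.
Only numpy, scipy, OpenCV 4.12 (cv2) and the standard library are available. Lean on these libraries where they do the work, as an engineer would, in place of code of your own. Each camera call takes 0.05 s, during which the arm holds its last target.

## Working session

There is one attempt and no reset: what is moved stays moved. The work goes in short steps, Python scripts to look and compute and a tool call to move; the robot and the scene stay as the last step left them, time stands still between calls to the robot, and variables do not carry over. Pictures are saved under pics/ and viewed, and the job is handed in when it is done.

Besides the shell and the picture viewer there is one more tool, called as name(argument=value, ...), one argument or row to a line, values as JSON. servo_tool: Moves the arm, as the interface text tells. Its arguments: {"type":"object","properties":{"deltas":{"type":"array"},"newtons":{"type":"number"}},"required":["deltas"]}

```bash
ls; mkdir -p pics
python3 - <<'E'
from plant import ctrl
import cv2,numpy as np
np.set_printoptions(precision=4,suppress=True)
s=ctrl.get_state();print(s)
for n in ['scene','side','wrist']:
    im=ctrl.grab_frame(n);cv2.imwrite(f'pics/{n}0.png',im[:,:,::-1])
    print(n,ctrl.calibration(n))
print(ctrl.grasp_offset)
for c in ['scene','side']:
  for q in ['dock','dock_seat','stand','card_edge','clip','clip_grip','clip_mouth','siphon','coupe','mould','squeezer']:
    try: print(c,q,[(np.round(r['location'],3).tolist(),round(r['score'],2)) for r in ctrl.tip_of(c,q)])
    except Exception as e: print(c,q,e)
print(ctrl.get_state()['time_s'])
E
```

```text
pics
{'time_s': 0.0, 'joint_pos': array([-0.0767,  0.6001, -0.0026,  1.6001,  0.0018,  0.9429, -0.0798]), 'joint_vel': array([ 0.0017, -0.0019,  0.001 ,  0.0002, -0.0002,  0.0004,  0.0009]), 'effort': array([  0.0006, -76.5061,   1.498 , -25.2344,  -0.0524,   0.0169,
         0.0002]), 'ee_pos': array([0.7245, 0.    , 0.2178]), 'tcp_rot': array([[-0.0015, -0.0001,  1.    ],
       [-0.0001,  1.    ,  0.0001],
       [-1.    , -0.0001, -0.0015]]), 'contact_force': array([ 0.5863,  0.7446, -0.0236]), 'wrist_torque': array([0.0503, 0.044 , 0.011 ]), 'width': 0.0929037887774082}
scene {'intrinsics': array([[535.9965,   0.    , 270.6517],
       [  0.    , 535.9965, 215.5921],
       [  0.    ,   0.    ,   1.    ]]), 'position': array([1.2779, 0.2243, 0.9546]), 'attitude': array([[-0.2736,  0.7058, -0.6535],
       [ 0.9618,  0.2022, -0.1843],
       [ 0.0021, -0.679 , -0.7342]])}
side {'intrinsics': array([[518.1775,   0.    , 283.0871],
       [  0.    , 518.1775, 207.4741],
       [  0.    ,   0.    ,   1.    ]]), 'position': array([0.2902, 0.8124, 0.9591]), 'attitude': array([[-0.9766
[... 1178 characters left out ...]
.002], 0.93)]
side dock [([0.347, -0.123, -0.003], 0.91), ([0.229, -0.313, 0.002], 0.8), ([0.23, 0.264, 0.0], 0.62), ([0.528, -0.029, -0.003], 0.57)]
side dock_seat [([0.229, -0.312, 0.007], 0.91), ([0.225, 0.265, 0.015], 0.82), ([0.345, -0.12, 0.005], 0.63), ([0.536, -0.026, 0.01], 0.6)]
side stand [([0.46, -0.278, 0.001], 0.58)]
side card_edge [([0.486, -0.235, 0.058], 0.71)]
side clip [([0.462, 0.237, -0.001], 0.93)]
side clip_grip []
side clip_mouth [([0.412, 0.237, 0.018], 0.9)]
side siphon [([0.694, 0.321, -0.002], 0.82)]
side coupe [([0.686, -0.333, 0.001], 0.7)]
side mould [([0.375, 0.043, -0.002], 0.65)]
side squeezer [([0.751, -0.119, -0.0], 0.7), ([0.498, 0.235, 0.015], 0.7)]
1.25
```

View pics/scene0.png

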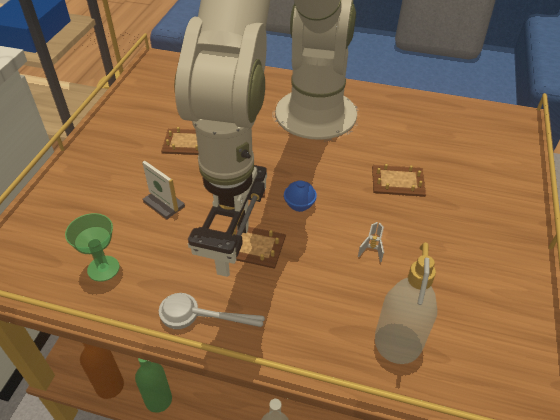

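View pics/side0.png

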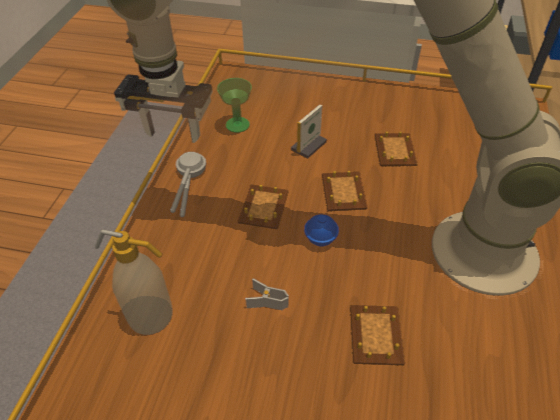

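View pics/wrist0.png

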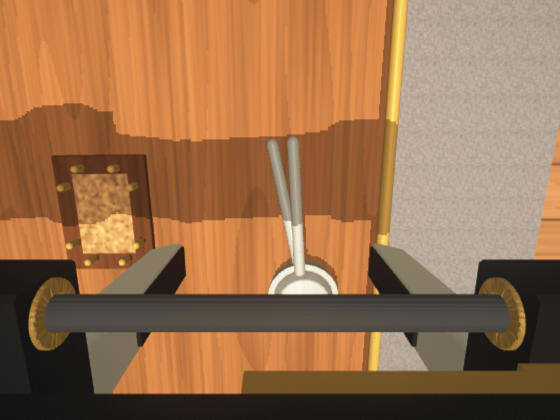

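Run:
```python
import cv2,numpy as np
a=cv2.imread('pics/side0.png');b=cv2.imread('pics/scene0.png')
f=lambda im,x,y,w,h,s:cv2.resize(im[y:y+h,x:x+w],(int(w*s),int(h*s)),interpolation=cv2.INTER_CUBIC)
r1=np.hstack([f(a,225,175,70,70,5.6),f(a,232,265,70,70,5.6)])
r2=np.hstack([f(a,275,95,70,70,5.6),f(b,340,210,70,70,5.6)])
cv2.imwrite('pics/crop0.png',np.vstack([r1,r2])[:, :])
print(np.vstack([r1,r2]).shape)
cv2.imwrite('pics/crop0.png',cv2.resize(np.vstack([r1,r2]),(600,600)))
```

```text
(784, 784, 3)
```

View pics/crop0.png

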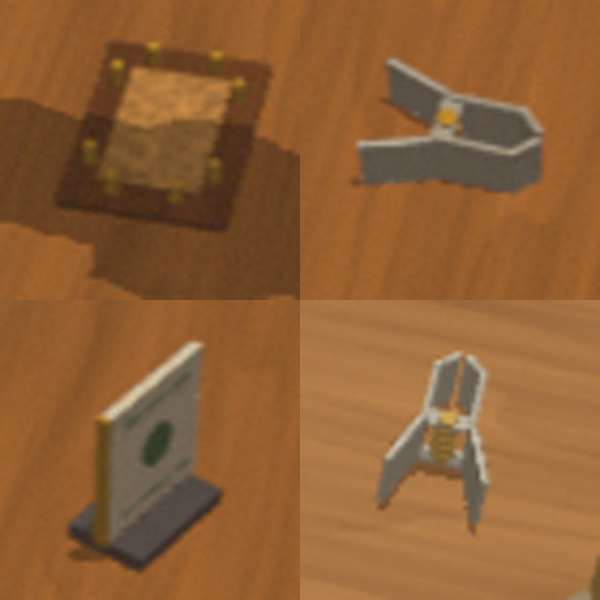

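```bash
cat > h.py <<'E'
import cv2,numpy as np
np.set_printoptions(precision=4,suppress=True)
from plant import ctrl
def cam(n,s=None):
    c=ctrl.calibration(n);K=c['intrinsics']
    if 'hand_eye' in c:
        s=s or ctrl.get_state()
        T=np.eye(4);T[:3,:3]=s['tcp_rot'];T[:3,3]=s['ee_pos'];M=T@c['hand_eye'];return K,M[:3,:3],M[:3,3]
    return K,np.array(c['attitude']),np.array(c['position'])
def proj(P,cm):
    K,R,p=cm;q=(np.atleast_2d(P)-p)@R@K.T;return q[:,:2]/q[:,2:]
def Rz(a): c,s=np.cos(a),np.sin(a);return np.array([[c,-s,0],[s,c,0],[0,0,1.]])
def back(uv,z,cm):
    K,R,p=cm;d=R@np.linalg.solve(K,[uv[0],uv[1],1.]);return p+d*(z-p[2])/d[2]
def crop(im,x,y,w,h,s): return cv2.resize(im[y:y+h,x:x+w],None,fx=s,fy=s,interpolation=cv2.INTER_CUBIC)
def snap(n,f):
    s=ctrl.get_state();im=ctrl.grab_frame(n)[:,:,::-1].copy();cv2.imwrite('pics/'+f,im);return im,cam(n,s)
E
python3 - <<'E'
from h import *
a=cv2.imread('pics/side0.png');b=cv2.imread('pics/wrist0.png');c=cv2.imread('pics/scene0.png')
w=crop(b,40,145,130,130,3);cv2.imwrite('pics/c1.png',np.hstack([w,cv2.resize(crop(a,235,180,60,50,6.5),(390,390))]))
E
```

```text
(no output)
```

View pics/c1.png

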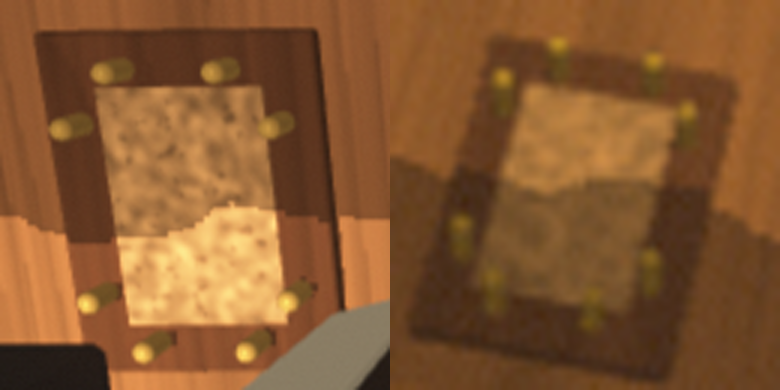

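Run:
```python
from h import *
cw=cam('wrist');cs=cam('side')
P=np.array([[95,87],[263,86],[288,325],[130,326]]);P=(P+.5)/3-.5+[40,145]
S=np.array([[36,32],[314,30]]);S=(S+.5)/3-.5+[40,145]
Q=[[256.1,190.6],[279.3,194.1],[272.2,219.5],[248.8,215.9]]
for nm,pts,c in(('wp',P,cw),('ws',S,cw),('sp',Q,cs)):
    B=np.array([back(p,.008,c) for p in pts]);print(nm,B[:,:2].tolist())
    if len(B)==4:
        print(B.mean(0),'len',[np.linalg.norm(B[i]-B[(i+1)%4]) for i in range(4)])
        for i in range(4): 
            d=B[(i+1)%4]-B[i];print(np.degrees(np.arctan2(d[1],d[0])))
```

```text
wp [[0.5011290448641776, 0.015393146365113776], [0.5616024023482025, 0.01581499508856473], [0.5618876198972087, -0.07523352544695967], [0.5017254710007573, -0.07571573688943385]]
[ 0.5316 -0.0299  0.008 ] len [np.float64(0.06047482882767126), np.float64(0.09104896726903644), np.float64(0.0601640813751365), np.float64(0.09111083542601937)]
0.39967616173403026
-89.82051648669508
-179.54077290517293
90.37507003777188
ws [[0.48289644912737134, 0.03495097564705568], [0.5817258583390081, 0.03574785714359022]]
sp [[0.5632091225113425, -0.07089800110016742], [0.5024975627723904, -0.07112479624204193], [0.5006324203672412, 0.015602447221068072], [0.5592420206117447, 0.016172846339428948]]
[ 0.5314 -0.0276  0.008 ] len [np.float64(0.060711983347381426), np.float64(0.08674729687374151), np.float64(0.058612375791932604), np.float64(0.08716117467847286)]
-179.7859659008114
91.23200407711792
0.5575951760596276
-87.39130699698231
```

servo_tool(
  deltas=[
    {"rot": [0,0,0],"translation": [0,-3.3,-3.1],"jaw": 100},
    {"rot": [0,0,0],"translation": [0,-3.3,-3.1],"jaw": 100},
    {"rot": [0,0,0],"translation": [0,-3.3,-3.1],"jaw": 100},
    {"rot": [0,0,0],"translation": [0,-3.3,-3.1],"jaw": 100},
    {"rot": [0,0,0],"translation": [0,-3.3,-3.1],"jaw": 100},
    {"rot": [0,0,0],"translation": [0,-3.3,-3.1],"jaw": 100},
    {"rot": [0,0,0],"translation": [0,-3.3,-3.1],"jaw": 100},
    {"rot": [0,0,0],"translation": [0,-3.3,-3.1],"jaw": 100},
  ],
  newtons=20,
)

```text
time_s: 2.25
ee_pos: [0.476, -0.2651, 0.2188]
tcp_rot: [[0.0, 0.0, 1.0], [-0.0, 1.0, -0.0], [-1.0, -0.0, 0.0]]
contact_force: [0.3, -0.6, 0.2]
width: 0.0929
```

servo_tool(
  deltas=[
    {"rot": [10,0,0],"translation": [0,0,0],"jaw": 100},
    {"rot": [10,0,0],"translation": [0,0,0],"jaw": 100},
    {"rot": [10,0,0],"translation": [0,0,0],"jaw": 100},
    {"rot": [0,0,0],"translation": [0,0,0],"jaw": 100},
  ],
)

```text
time_s: 2.75
ee_pos: [0.4772, -0.2639, 0.2188]
tcp_rot: [[0.0, 0.499, 0.867], [-0.0, 0.867, -0.499], [-1.0, -0.0, 0.0]]
contact_force: [-0.5, -0.8, 0.2]
width: 0.0928
```

Run:
```python
from h import *
s=ctrl.get_state();print(s['time_s'],s['ee_pos'],s['tcp_rot'],s['joint_pos'])
im,c=snap('wrist','w1.png')
```

```text
2.75 [ 0.4772 -0.2639  0.2188] [[ 0.0001  0.4988  0.8667]
 [-0.0004  0.8667 -0.4988]
 [-1.     -0.0002  0.0003]] [ 0.2971  0.3861  0.1413  2.0192 -0.0783  0.741  -0.0362]
```

View pics/w1.png

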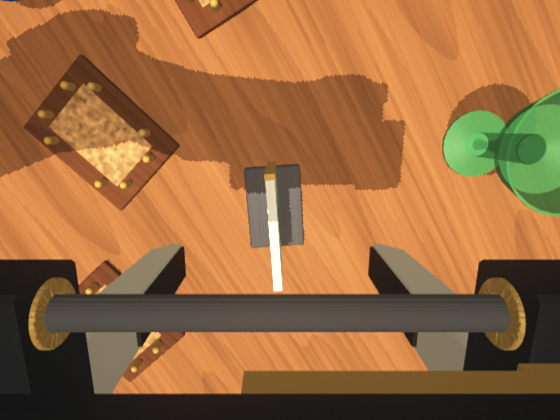

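Run:
```python
from h import *
b=cv2.imread('pics/w1.png');cv2.imwrite('pics/c2.png',crop(b,235,150,80,145,4))
```

```text
(no output)
```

View pics/c2.png

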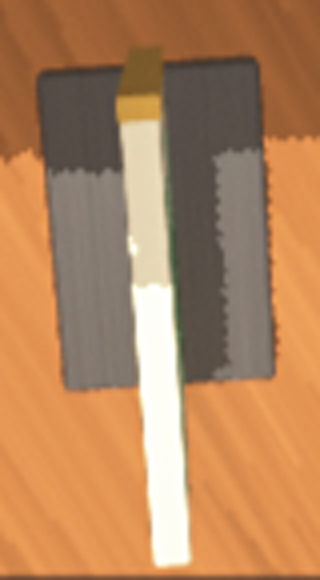

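Run:
```python
from h import *
s=ctrl.get_state();c=cam('wrist',s)
for z,P in((.112,[[118,97],[161,95],[190,562],[153,566]]),(.012,[[40,70],[258,57],[274,377],[65,389]])):
    P=(np.array(P)+.5)/4-.5+[235,150]
    B=np.array([back(p,z,c) for p in P]);m=B.mean(0)
    d=(B[0]+B[1]-B[2]-B[3]);a=np.degrees(np.arctan2(-d[0],d[1]))
    print(m,[np.linalg.norm(B[i]-B[(i+1)%4]) for i in range(4)],'yaw',a, 'tool delta', (m-s['ee_pos'])@s['tcp_rot'])
```

```text
[ 0.4631 -0.2806  0.112 ] [np.float64(0.008401004467812896), np.float64(0.09945334027582567), np.float64(0.007904862767140485), np.float64(0.10002258772343532)] yaw -26.0865318847905 tool delta [ 0.1067 -0.0215 -0.004 ]
[ 0.4633 -0.2801  0.012 ] [np.float64(0.05793213317287105), np.float64(0.0894786242140978), np.float64(0.05874098557318277), np.float64(0.08955251338352371)] yaw -26.212428398938748 tool delta [ 0.2067 -0.0209 -0.004 ]
```

servo_tool(
  deltas=[
    {"rot": [-3.9,0,0],"translation": [0,-2.1,-0.4],"jaw": 100},
    {"rot": [0,0,0],"translation": [3,0,0],"jaw": 80},
    {"rot": [0,0,0],"translation": [4,0,0],"jaw": 60},
    {"rot": [0,0,0],"translation": [4,0,0],"jaw": 50},
    {"rot": [0,0,0],"translation": [3.2,0,0],"jaw": 50},
    {"rot": [0,0,0],"translation": [0,0,0],"jaw": 40},
    {"rot": [0,0,0],"translation": [0,0,0],"jaw": 30},
  ],
  newtons=20,
)

```text
time_s: 3.68
ee_pos: [0.4634, -0.2805, 0.0775]
tcp_rot: [[0.001, 0.439, 0.899], [-0.0, 0.899, -0.439], [-1.0, 0.0, 0.001]]
contact_force: [-0.2, -0.3, 0.4]
width: 0.0377
```

servo_tool(
  deltas=[
    {"rot": [0,0,0],"translation": [0,0,0],"jaw": 20},
    {"rot": [0,0,0],"translation": [0,0,0],"jaw": 0},
    {"rot": [0,0,0],"translation": [0,0,0],"jaw": 0},
    {"rot": [0,0,0],"translation": [0,0,0],"jaw": 0},
  ],
  newtons=30,
)

```text
time_s: 4.18
ee_pos: [0.4635, -0.2804, 0.0771]
tcp_rot: [[0.001, 0.44, 0.898], [-0.001, 0.898, -0.44], [-1.0, -0.0, 0.001]]
contact_force: [-0.2, -0.1, 4.3]
width: 0.0079
```

servo_tool(
  deltas=[
    {"rot": [0,0,0],"translation": [-1,0,0],"jaw": 0},
    {"rot": [-5,0,0],"translation": [-2,0,0],"jaw": 0},
    {"rot": [-6,0,0],"translation": [-2,0,0],"jaw": 0},
    {"rot": [-6,0,0],"translation": [-1,0,0],"jaw": 0},
    {"rot": [-6,0,0],"translation": [0,0,0],"jaw": 0},
    {"rot": [-3.4,0,0],"translation": [0,0,0],"jaw": 0},
    {"rot": [0,0,0],"translation": [0,1,0.4],"jaw": 0},
    {"rot": [0,0,0],"translation": [0,2,0.6],"jaw": 0},
  ],
)

```text
time_s: 5.18
ee_pos: [0.4726, -0.2499, 0.1366]
tcp_rot: [[-0.001, -0.002, 1.0], [0.0, 1.0, 0.002], [-1.0, 0.0, -0.001]]
contact_force: [0.8, 0.9, -4.2]
width: 0.0079
```

servo_tool(
  deltas=[
    {"rot": [0,0,0],"translation": [0,3,0.8],"jaw": 0},
    {"rot": [0,0,0],"translation": [0,3.5,1],"jaw": 0},
    {"rot": [0,0,0],"translation": [0,3.5,1],"jaw": 0},
    {"rot": [0,0,0],"translation": [0,3.5,1],"jaw": 0},
    {"rot": [0,0,0],"translation": [0,3,0.8],"jaw": 0},
    {"rot": [0,0,0],"translation": [0,2.5,0.6],"jaw": 0},
    {"rot": [0,0,0],"translation": [0,2,0.4],"jaw": 0},
    {"rot": [0,0,0],"translation": [0,1,0.2],"jaw": 0},
  ],
)

```text
time_s: 6.18
ee_pos: [0.5295, -0.0279, 0.1366]
tcp_rot: [[-0.001, -0.006, 1.0], [0.0, 1.0, 0.006], [-1.0, 0.0, -0.001]]
contact_force: [0.1, -0.3, -5.1]
width: 0.0074
```

Run:
```python
from h import *
s=ctrl.get_state();print(s['time_s'],s['ee_pos'],s['tcp_rot'],s['width'],s['joint_pos'])
im,c=snap('wrist','w2.png')
snap('side','s2.png')
```

```text
6.175 [ 0.5295 -0.0279  0.1366] [[-0.0006 -0.0063  1.    ]
 [ 0.0003  1.      0.0063]
 [-1.      0.0003 -0.0006]] 0.00742373988708824 [-0.0505  0.4846 -0.0053  2.1202  0.0041  0.5374 -0.0524]
```

View pics/w2.png

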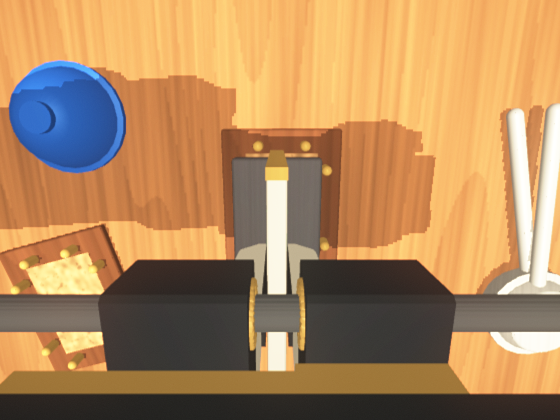

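View pics/s2.png

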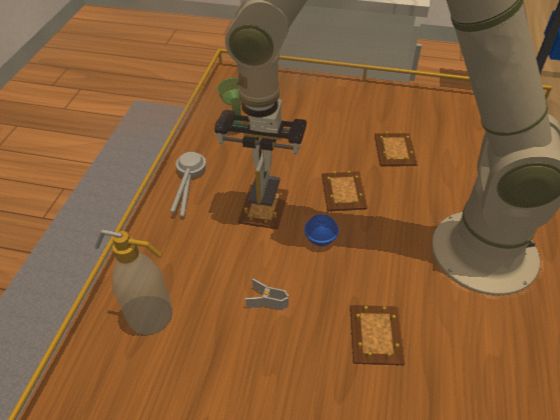

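Run:
```python
from h import *
b=cv2.imread('pics/w2.png');cv2.imwrite('pics/c3.png',crop(b,215,120,135,145,4))
```

```text
(no output)
```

View pics/c3.png

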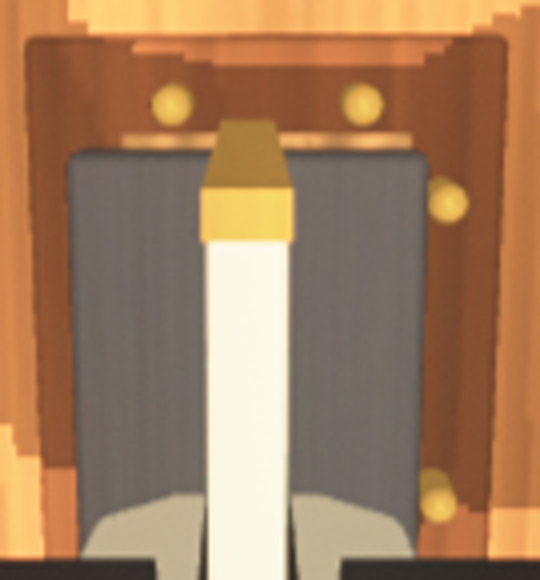

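Run:
```python
from h import *
s=ctrl.get_state();c=cam('wrist',s);print(s['ee_pos'])
for nm,z,P in(('slab',.008,[[25,37],[507,37],[42,465],[490,505]]),('foot',.0715,[[68,152],[427,152],[80,520],[417,520]]),('pins',.023,[[172,104],[362,104]]),('pinr',.023,[[447,201],[440,500]]),('cardtop',.1715,[[200,188],[294,188]]),('floor',.008,[[122,133],[412,133]])):
    P=(np.array(P)+.5)/4-.5+[215,120]
    B=np.array([back(p,z,c) for p in P]);print(nm,B[:,:2].tolist(),B.mean(0))
```

```text
[ 0.5297 -0.0284  0.1366]
slab [[0.481253271199898, 0.03442155663671389], [0.5798164730286238, 0.03515879743238697], [0.4821931512014175, -0.057221811906883455], [0.5812653985116065, -0.0657181559726674]] [ 0.5311 -0.0133  0.008 ]
foot [[0.49764989774354274, 0.016639108131680062], [0.5563525248450364, 0.017085022841366926], [0.49826364793395916, -0.046990623774196036], [0.5570297120240661, -0.046520452866867124]] [ 0.5273 -0.0149  0.0715]
pins [[0.512065040417682, 0.021954207644922584], [0.5493532429431426, 0.02223562471853037]] [0.5307 0.0221 0.023 ]
pinr [[0.5668190472991754, 0.003339227253919823], [0.5679531799361571, -0.059484209589186654]] [ 0.5674 -0.0281  0.023 ]
cardtop [[0.5227106726403232, 0.02202565379083251], [0.5314792747641707, 0.022092588924027514]] [0.5271 0.0221 0.1715]
floor [[0.5008242034739189, 0.015164408492610592], [0.5610861892768068, 0.015620991826214757]] [0.531  0.0154 0.008 ]
```

servo_tool(
  deltas=[
    {"rot": [0,0,0],"translation": [0,-0.15,0.38],"jaw": 0},
    {"rot": [0,0,0],"translation": [1.5,0,0],"jaw": 0},
    {"rot": [0,0,0],"translation": [1.4,0,0],"jaw": 0},
    {"rot": [0,0,0],"translation": [0,0,0],"jaw": 0},
    {"rot": [0,0,0],"translation": [0,0,0],"jaw": 0},
  ],
)

```text
time_s: 6.9
ee_pos: [0.5334, -0.0315, 0.1073]
tcp_rot: [[-0.001, -0.005, 1.0], [-0.0, 1.0, 0.005], [-1.0, -0.0, -0.001]]
contact_force: [0.6, -0.3, -4.3]
width: 0.0079
```

Run:
```python
from h import *
im,c=snap('wrist','w3.png');cv2.imwrite('pics/c4.png',crop(im,215,120,135,145,4))
```

```text
(no output)
```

View pics/c4.png

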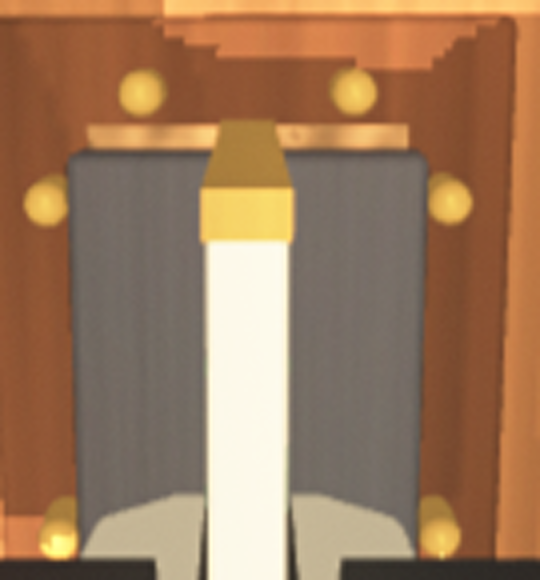

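Run:
```python
from h import *
s=ctrl.get_state();c=cam('wrist',s);print(s['ee_pos'])
dz=.1073-.0771
for nm,z,P in(('foot',.012+dz,[[68,152],[427,152]]),('pins',.023,[[142,91],[354,91]]),('pinr',.023,[[450,201],[440,535]]),('pinl',.023,[[46,201],[59,535]]),('cardtop',.112+dz,[[200,188],[294,188]]),('floor',.008,[[87,125],[408,125]])):
    P=(np.array(P)+.5)/4-.5+[215,120]
    B=np.array([back(p,z,c) for p in P]);print(nm,B[:,:2].tolist(),B.mean(0))
```

```text
[ 0.5336 -0.0314  0.1076]
foot [[0.5015625728555039, 0.013621273168819184], [0.5603401450948485, 0.013974932072912671]] [0.531  0.0138 0.0422]
pins [[0.5123556636920757, 0.02265797157379283], [0.5495628062971817, 0.022879748820550053]] [0.531  0.0228 0.023 ]
pinr [[0.5671871912013601, 0.0036877696987470086], [0.5678528750027909, -0.059617578554928656]] [ 0.5675 -0.028   0.023 ]
pinl [[0.49494972868408693, 0.0032497960361726787], [0.4956029794688825, -0.06007989115168725]] [ 0.4953 -0.0284  0.023 ]
cardtop [[0.5266443976259533, 0.018995126105804325], [0.5354325560463316, 0.019048300386039208]] [0.531  0.019  0.1422]
floor [[0.5008579498584429, 0.01569834893405842], [0.5609122224723897, 0.016058184693918176]] [0.5309 0.0159 0.008 ]
```

servo_tool(
  deltas=[
    {"rot": [0,0,0],"translation": [0,0.22,0],"jaw": 0},
    {"rot": [0,0,0],"translation": [0.4,0,0],"jaw": 0},
    {"rot": [0,0,0],"translation": [0.5,0,0],"jaw": 0},
    {"rot": [0,0,0],"translation": [0.4,0,0],"jaw": 0},
    {"rot": [0,0,0],"translation": [0,0,0],"jaw": 0},
  ],
)

```text
time_s: 7.58
ee_pos: [0.5332, -0.0291, 0.0942]
tcp_rot: [[-0.001, -0.005, 1.0], [-0.0, 1.0, 0.005], [-1.0, -0.0, -0.001]]
contact_force: [-0.9, 0.9, -4.2]
width: 0.008
```

Run:
```python
from h import *
im,c=snap('wrist','w4.png');cv2.imwrite('pics/c5.png',crop(im,215,120,135,145,4))
```

```text
(no output)
```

View pics/c5.png

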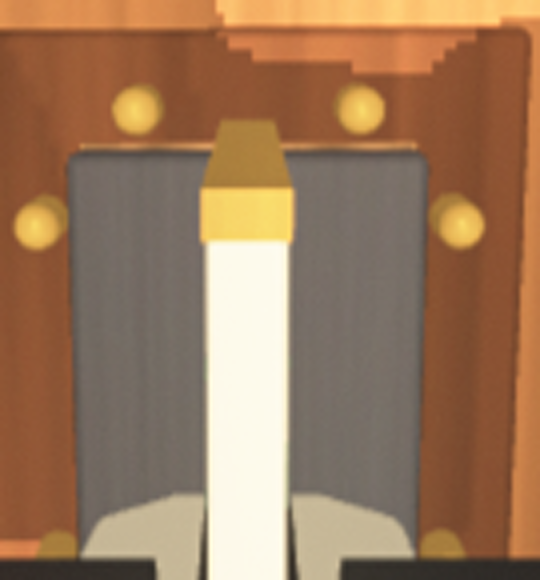

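servo_tool(
  deltas=[
    {"rot": [0,0,0],"translation": [0.4,0,0],"jaw": 0},
    {"rot": [0,0,0],"translation": [0.3,0,0],"jaw": 0},
    {"rot": [0,0,0],"translation": [0.25,0,0],"jaw": 0},
    {"rot": [0,0,0],"translation": [0,0,0],"jaw": 0},
  ],
)

```text
time_s: 8.12
ee_pos: [0.5335, -0.0291, 0.085]
tcp_rot: [[-0.0, -0.005, 1.0], [-0.0, 1.0, 0.005], [-1.0, -0.0, -0.0]]
contact_force: [0.2, -0.9, -4.6]
width: 0.0078
```

Run:
```python
from h import *
print(ctrl.get_state())
im,c=snap('wrist','w5.png');cv2.imwrite('pics/c6.png',crop(im,215,120,135,145,4))
```

```text
{'time_s': 8.125, 'joint_pos': array([-0.0478,  0.5714, -0.0056,  2.1473,  0.0075,  0.423 , -0.0541]), 'joint_vel': array([-0.    ,  0.0004, -0.0009, -0.0012,  0.0015, -0.0021, -0.0015]), 'effort': array([  0.0022, -64.4744,   1.4643, -13.6766,  -0.0275,   0.0309,
        -0.0009]), 'ee_pos': array([ 0.5335, -0.0291,  0.085 ]), 'tcp_rot': array([[-0.0001, -0.0052,  1.    ],
       [-0.    ,  1.    ,  0.0052],
       [-1.    , -0.    , -0.0001]]), 'contact_force': array([ 0.1856, -0.868 , -4.5676]), 'wrist_torque': array([-0.0123,  0.0421,  0.0157]), 'width': 0.0078099571243222116}
```

View pics/c6.png

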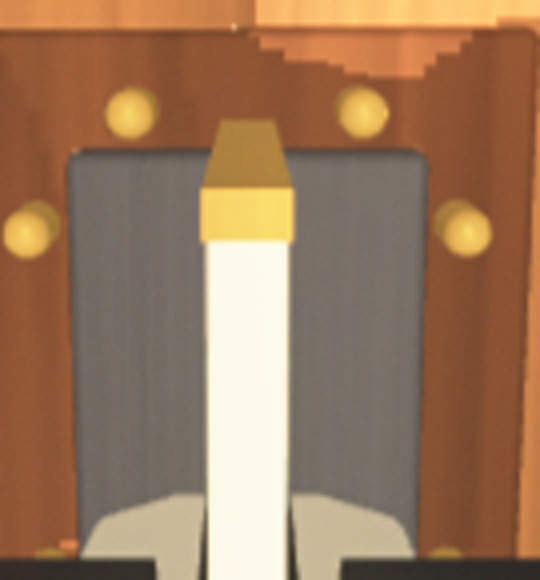

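servo_tool(
  deltas=[
    {"rot": [0,0,0],"translation": [0.1,0,0],"jaw": 0},
    {"rot": [0,0,0],"translation": [0,0,0],"jaw": 0},
  ],
)

```text
time_s: 8.43
ee_pos: [0.5336, -0.0291, 0.085]
tcp_rot: [[0.001, -0.005, 1.0], [-0.0, 1.0, 0.005], [-1.0, -0.0, 0.001]]
contact_force: [-1.9, -0.2, 9.0]
width: 0.0077
```

servo_tool(
  deltas=[
    {"rot": [0,0,0],"translation": [0.08,0,0],"jaw": 0},
    {"rot": [0,0,0],"translation": [0,0,0],"jaw": 0},
  ],
)

```text
time_s: 8.68
ee_pos: [0.5336, -0.0291, 0.085]
tcp_rot: [[0.001, -0.005, 1.0], [-0.0, 1.0, 0.005], [-1.0, -0.0, 0.001]]
contact_force: [-4.6, 1.3, 20.7]
width: 0.0076
```

Touching the floor (z matches 8 mm). Release in place, check, then rise.

servo_tool(
  deltas=[
    {"rot": [0,0,0],"translation": [-0.15,0,0],"jaw": 5},
    {"rot": [0,0,0],"translation": [0,0,0],"jaw": 20},
    {"rot": [0,0,0],"translation": [0,0,0],"jaw": 40},
    {"rot": [0,0,0],"translation": [0,0,0],"jaw": 50},
    {"rot": [0,0,0],"translation": [0,0,0],"jaw": 50},
  ],
)

```text
time_s: 9.3
ee_pos: [0.5336, -0.0291, 0.0847]
tcp_rot: [[-0.0, -0.005, 1.0], [-0.0, 1.0, 0.005], [-1.0, -0.0, -0.0]]
contact_force: [0.9, 0.6, 0.3]
width: 0.0431
```

Run:
```python
from h import *
im,c=snap('wrist','w6.png');cv2.imwrite('pics/c7.png',crop(im,215,120,135,145,4))
```

```text
(no output)
```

View pics/c7.png

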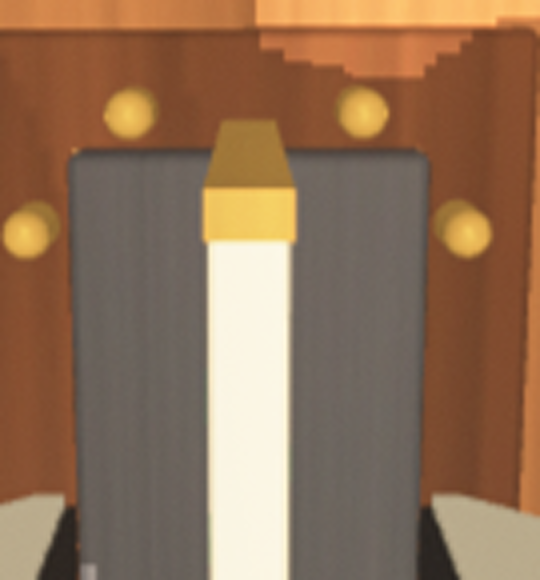

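servo_tool(
  deltas=[
    {"rot": [0,0,0],"translation": [-2,0,0],"jaw": 60},
    {"rot": [0,0,0],"translation": [-5,0,0],"jaw": 80},
    {"rot": [0,0,0],"translation": [-5,0,0],"jaw": 100},
    {"rot": [0,0,0],"translation": [-1.5,3.5,-0.5],"jaw": 100},
    {"rot": [0,0,0],"translation": [0,5,-0.8],"jaw": 100},
    {"rot": [0,0,0],"translation": [0,5,-0.8],"jaw": 100},
    {"rot": [0,0,0],"translation": [0,5,-0.8],"jaw": 100},
    {"rot": [0,0,0],"translation": [0,5,-0.8],"jaw": 100},
  ],
)

```text
time_s: 10.35
ee_pos: [0.4948, 0.2072, 0.2199]
tcp_rot: [[0.0, -0.005, 1.0], [-0.0, 1.0, 0.005], [-1.0, -0.0, 0.0]]
contact_force: [1.1, -0.1, 1.0]
width: 0.093
```

servo_tool(
  deltas=[
    {"rot": [0,0,0],"translation": [0,3,-0.2],"jaw": 100},
    {"rot": [10,0,0],"translation": [0,0,0],"jaw": 100},
    {"rot": [10,0,0],"translation": [0,0,0],"jaw": 100},
    {"rot": [10,0,0],"translation": [0,0,0],"jaw": 100},
    {"rot": [10,0,0],"translation": [0,0,0],"jaw": 100},
    {"rot": [10,0,0],"translation": [0,0,0],"jaw": 100},
    {"rot": [10,0,0],"translation": [0,0,0],"jaw": 100},
    {"rot": [10,0,0],"translation": [0,0,0],"jaw": 100},
  ],
)

```text
time_s: 11.35
ee_pos: [0.493, 0.2356, 0.2198]
tcp_rot: [[-0.0, 0.94, 0.342], [-0.0, 0.342, -0.94], [-1.0, -0.0, 0.0]]
contact_force: [-0.5, -0.4, 0.5]
width: 0.0929
```

servo_tool(
  deltas=[
    {"rot": [10,0,0],"translation": [0,0,0],"jaw": 100},
    {"rot": [10,0,0],"translation": [0,0,0],"jaw": 100},
    {"rot": [0,0,0],"translation": [0,0,0],"jaw": 100},
  ],
)

```text
time_s: 11.72
ee_pos: [0.4929, 0.2358, 0.2197]
tcp_rot: [[-0.0, 1.0, 0.007], [-0.001, 0.007, -1.0], [-1.0, -0.0, 0.001]]
contact_force: [1.1, -0.1, -0.1]
width: 0.0927
```

Run:
```python
from h import *
s=ctrl.get_state();print(s['time_s'],s['ee_pos'],s['tcp_rot'],s['joint_pos'])
im,c=snap('wrist','w7.png');snap('side','s7.png')
```

```text
11.725 [0.4929 0.2358 0.2197] [[-0.0001  1.      0.0068]
 [-0.0005  0.0068 -1.    ]
 [-1.     -0.0001  0.0005]] [-0.8372  0.4052  0.3971  2.0264 -0.2246  0.7516 -1.8679]
```

View pics/w7.png

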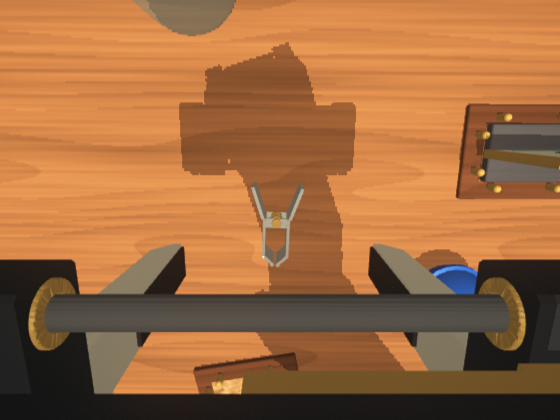

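View pics/s7.png

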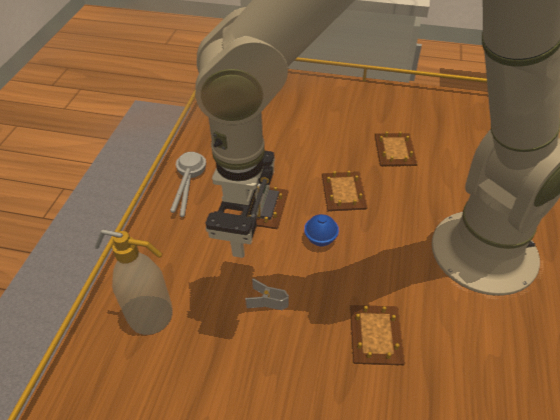

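Run:
```python
from h import *
b=cv2.imread('pics/w7.png');cv2.imwrite('pics/c8.png',crop(b,240,175,75,100,6))
c=cam('wrist')
for r in ctrl.tip_of('wrist','clip')[:2]+ctrl.tip_of('wrist','clip_grip')[:2]+ctrl.tip_of('wrist','clip_mouth')[:2]: print(r, proj(r['location'],c))
```

```text
{'location': [0.4603, 0.2357, -0.0003], 'score': 0.65} [[275.5291 213.5801]]
{'location': [0.4121, 0.2408, 0.0164], 'score': 0.63} [[270.5326 258.7797]]
```

View pics/c8.png

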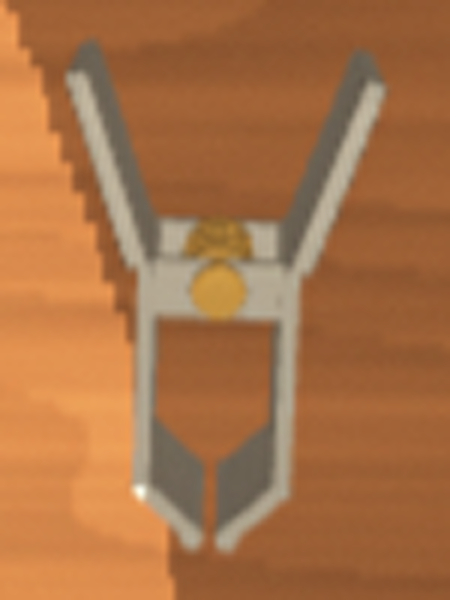

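Run:
```python
from h import *
s=ctrl.get_state();c=cam('wrist',s)
P=np.array([[218,292],[211,546],[70,74],[382,86],[137,270],[302,275]]);P=(P+.5)/6-.5+[240,175]
B=np.array([back(p,.036,c) for p in P])[:,:2];print(B)
for d in (B[1]-B[0],B[0]-(B[2]+B[3])/2,B[1]-(B[2]+B[3])/2): print(np.linalg.norm(d),np.degrees(np.arctan2(d[1],d[0])))
print(np.linalg.norm(B[2]-B[3]),s['ee_pos'])
```

```text
[[0.4592 0.2351]
 [0.4122 0.236 ]
 [0.4971 0.2603]
 [0.4955 0.2077]
 [0.463  0.2491]
 [0.4623 0.2207]]
0.0469826993230229 178.91975637408035
0.037108100352493394 178.32969965280748
0.08408970024074387 178.65937285153225
0.05262469908837581 [0.4931 0.2356 0.2198]
```

servo_tool(
  deltas=[
    {"rot": [1.7,0,0],"translation": [5,0,0],"jaw": 100},
    {"rot": [0,0,0],"translation": [5,0,0],"jaw": 100},
    {"rot": [0,0,0],"translation": [5,0,0],"jaw": 100},
    {"rot": [0,0,0],"translation": [3,0,0],"jaw": 100},
    {"rot": [0,0,0],"translation": [2,0,0],"jaw": 90},
    {"rot": [0,0,0],"translation": [1.2,0,0],"jaw": 85},
    {"rot": [0,0,0],"translation": [0.3,0,0],"jaw": 80},
    {"rot": [0,0,0],"translation": [0,0,0],"jaw": 75},
  ],
  newtons=25,
)

```text
time_s: 12.98
ee_pos: [0.4935, 0.2357, 0.0052]
tcp_rot: [[0.001, 1.0, -0.024], [0.0, -0.024, -1.0], [-1.0, 0.001, -0.0]]
contact_force: [0.3, -0.1, -0.3]
width: 0.0707
```

Run:
```python
from h import *
s=ctrl.get_state();print(s['time_s'],s['ee_pos'],s['tcp_rot'],s['width'],s['contact_force'])
snap('wrist','w8.png');snap('side','s8.png')
```

```text
12.975 [0.4935 0.2357 0.0052] [[ 0.0005  0.9997 -0.0242]
 [ 0.0003 -0.0242 -0.9997]
 [-1.      0.0005 -0.0003]] 0.07069893931568622 [ 0.2998 -0.1477 -0.2957]
```

View pics/w8.png

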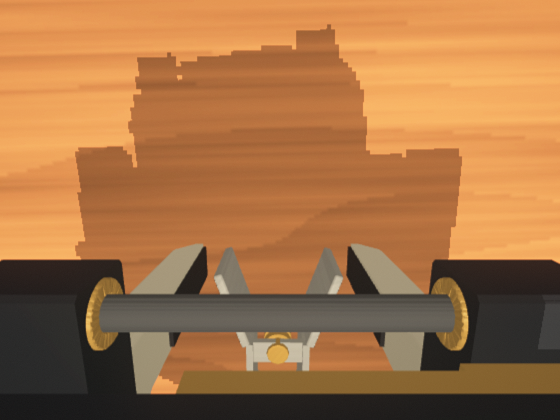

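servo_tool(
  deltas=[
    {"rot": [0,0,0],"translation": [0,0,0],"jaw": 65},
    {"rot": [0,0,0],"translation": [0,0,0],"jaw": 58},
    {"rot": [0,0,0],"translation": [0,0,0],"jaw": 52},
    {"rot": [0,0,0],"translation": [0,0,0],"jaw": 46},
    {"rot": [0,0,0],"translation": [0,0,0],"jaw": 40},
    {"rot": [0,0,0],"translation": [0,0,0],"jaw": 34},
    {"rot": [0,0,0],"translation": [0,0,0],"jaw": 28},
    {"rot": [0,0,0],"translation": [0,0,0],"jaw": 20},
  ],
)

```text
time_s: 14.08
ee_pos: [0.4937, 0.2357, 0.0051]
tcp_rot: [[0.001, 1.0, -0.025], [0.0, -0.025, -1.0], [-1.0, 0.001, -0.0]]
contact_force: [2.3, -0.2, 6.3]
width: 0.0271
```

servo_tool(
  deltas=[
    {"rot": [0,0,0],"translation": [0,0,0],"jaw": 15},
    {"rot": [0,0,0],"translation": [0,0,0],"jaw": 10},
    {"rot": [0,0,0],"translation": [0,0,0],"jaw": 10},
  ],
)

```text
time_s: 14.45
ee_pos: [0.4937, 0.2358, 0.0051]
tcp_rot: [[0.001, 1.0, -0.025], [0.0, -0.025, -1.0], [-1.0, 0.001, -0.0]]
contact_force: [1.2, -0.2, 7.1]
width: 0.0271
```

Run:
```python
from h import *
s=ctrl.get_state();print(s['time_s'],s['ee_pos'],s['tcp_rot'],s['width'],s['contact_force'])
snap('wrist','w9.png');im,_=snap('side','s9.png')
cv2.imwrite('pics/c9.png',crop(im,190,170,150,150,4))
```

```text
14.45 [0.4937 0.2358 0.0051] [[ 0.001   0.9997 -0.0245]
 [ 0.0004 -0.0245 -0.9997]
 [-1.      0.001  -0.0004]] 0.02712045615951071 [ 1.1547 -0.2017  7.1104]
```

View pics/w9.png

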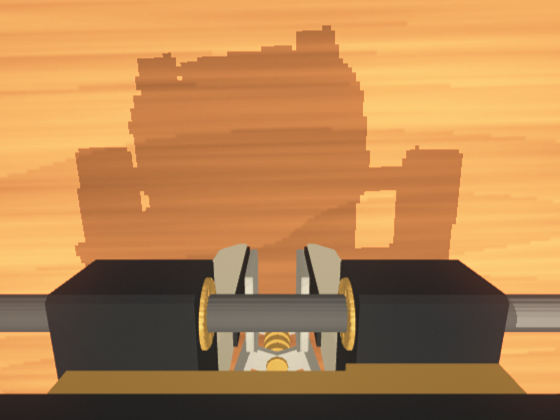

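View pics/c9.png

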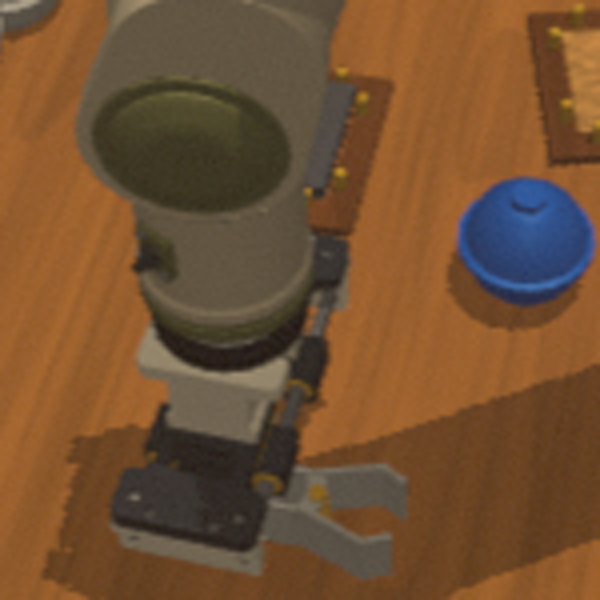

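servo_tool(
  deltas=[
    {"rot": [0,0,0],"translation": [-1,0,0],"jaw": 10},
    {"rot": [0,0,0],"translation": [-2,0,0],"jaw": 10},
    {"rot": [0,0,0],"translation": [-3,0,0],"jaw": 10},
    {"rot": [0,0,0],"translation": [-3,0,0],"jaw": 10},
    {"rot": [0,0,0],"translation": [-2,0,0],"jaw": 10},
    {"rot": [0,0,0],"translation": [0,0,0],"jaw": 10},
    {"rot": [0,0,0],"translation": [0,0,0],"jaw": 10},
  ],
)

```text
time_s: 15.42
ee_pos: [0.4925, 0.2356, 0.1143]
tcp_rot: [[-0.001, 1.0, -0.024], [-0.0, -0.024, -1.0], [-1.0, -0.001, 0.0]]
contact_force: [0.4, -0.2, -1.3]
width: 0.0276
```

servo_tool(
  deltas=[
    {"rot": [-5,0,0],"translation": [0,0,0],"jaw": 10},
    {"rot": [-9,0,0],"translation": [0,0,0],"jaw": 10},
    {"rot": [-10,0,0],"translation": [0,0,0],"jaw": 10},
    {"rot": [-10,0,0],"translation": [0,0,0],"jaw": 10},
    {"rot": [-10,0,0],"translation": [0,0,0],"jaw": 10},
    {"rot": [-10,0,0],"translation": [0,0,0],"jaw": 10},
    {"rot": [-10,0,0],"translation": [0,0,0],"jaw": 10},
    {"rot": [-10,0,0],"translation": [0,0,0],"jaw": 10},
  ],
)

```text
time_s: 16.42
ee_pos: [0.4924, 0.2353, 0.1135]
tcp_rot: [[-0.002, 0.294, 0.956], [-0.001, 0.956, -0.294], [-1.0, -0.001, -0.002]]
contact_force: [0.0, -0.4, -0.8]
width: 0.0273
```

servo_tool(
  deltas=[
    {"rot": [-9,0,0],"translation": [0,0,0],"jaw": 10},
    {"rot": [-6,0,0],"translation": [0,0,0],"jaw": 10},
    {"rot": [-2.6,0,0],"translation": [0,0,0],"jaw": 10},
    {"rot": [0,0,0],"translation": [0,0,0],"jaw": 10},
  ],
)

```text
time_s: 16.92
ee_pos: [0.4928, 0.2354, 0.1142]
tcp_rot: [[-0.001, -0.002, 1.0], [-0.0, 1.0, 0.002], [-1.0, -0.0, -0.001]]
contact_force: [-0.1, 0.3, -0.8]
width: 0.0272
```

Run:
```python
from h import *
s=ctrl.get_state();print(s['time_s'],s['ee_pos'],s['tcp_rot'],s['width'],s['contact_force'])
snap('wrist','w10.png');im,_=snap('side','s10.png');i2,_=snap('scene','sc10.png')
for n in('side','scene'):
  for q in('clip','clip_mouth','card_edge','stand','clip_grip'): print(n,q,[(np.round(r['location'],4).tolist(),round(r['score'],2)) for r in ctrl.tip_of(n,q)[:2]])
```

```text
16.925 [0.4928 0.2354 0.1142] [[-0.0013 -0.0021  1.    ]
 [-0.0003  1.      0.0021]
 [-1.     -0.0003 -0.0013]] 0.027157498906647936 [-0.0559  0.3176 -0.7862]
side clip [([0.4933, 0.1952, 0.1073], 0.41)]
side clip_mouth []
side card_edge [([0.5333, 0.0227, 0.0713], 0.5)]
side stand [([0.5301, -0.0291, 0.0079], 0.82)]
side clip_grip [([0.4905, 0.2305, 0.1267], 0.66), ([0.5331, 0.0222, 0.0712], 0.65)]
scene clip [([0.4921, 0.1997, 0.1083], 0.89)]
scene clip_mouth [([0.4927, 0.1534, 0.1276], 0.9)]
scene card_edge [([0.376, 0.0427, -0.0007], 0.73), ([0.5345, 0.0219, 0.0715], 0.6)]
scene stand [([0.5305, -0.0291, 0.0109], 0.85)]
scene clip_grip [([0.4901, 0.2254, 0.124], 0.86)]
```

View pics/w10.png

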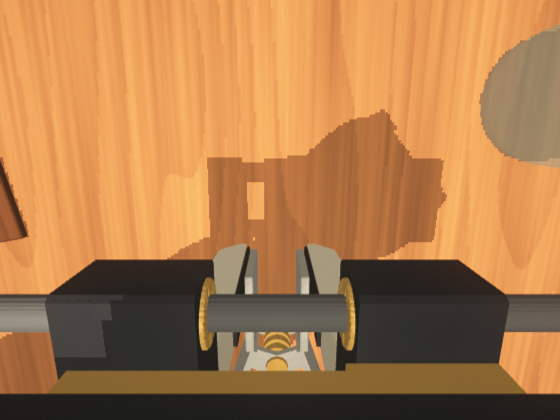

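View pics/s10.png

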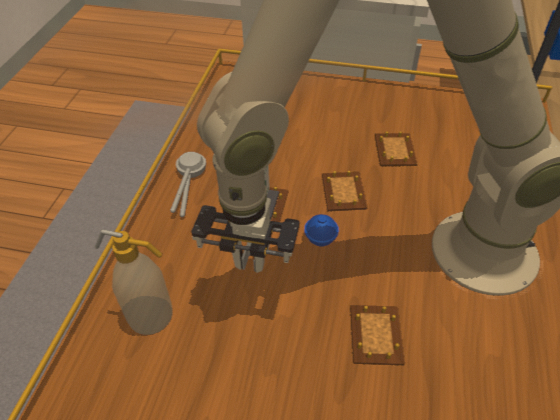

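View pics/sc10.png

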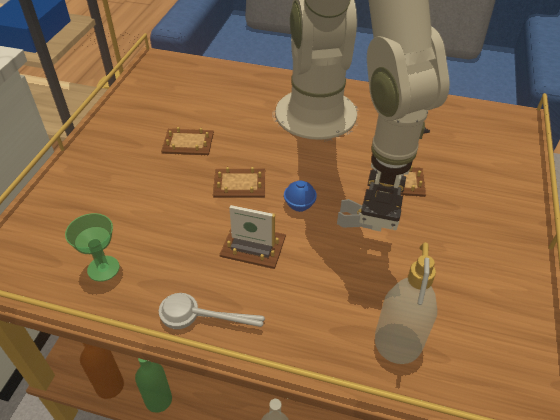

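```bash
python3 - <<'E'
from h import *
s=ctrl.get_state();c=cam('wrist',s)
print(back([277,366],.1142-.005+.036,c)-s['ee_pos'], s['ee_pos'])
E
python3 -c "
import cv2;im=cv2.imread('pics/sc10.png');cv2.imwrite('pics/c10.png',cv2.resize(im[150:270,210:420],None,fx=3.5,fy=3.5,interpolation=2))"
```

```text
[-0.0018 -0.0389  0.0304] [0.4931 0.2357 0.1148]
```

View pics/c10.png

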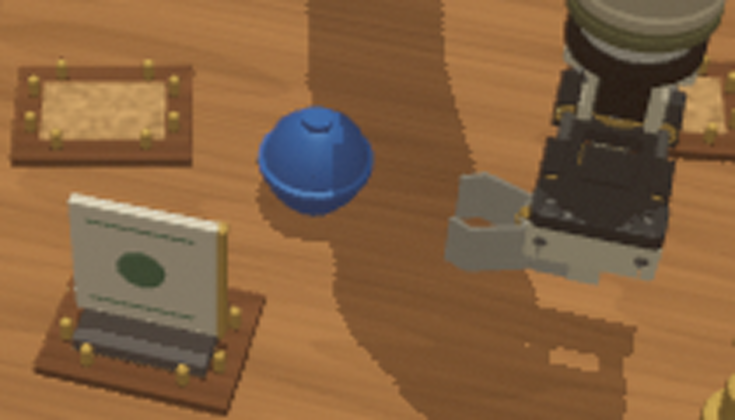

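servo_tool(
  deltas=[
    {"rot": [0,0,0],"translation": [0,-1,0.5],"jaw": 10},
    {"rot": [0,0,0],"translation": [0,-2,1],"jaw": 10},
    {"rot": [0,0,0],"translation": [0,-2.5,1.3],"jaw": 10},
    {"rot": [0,0,0],"translation": [1,-1.5,0.8],"jaw": 10},
    {"rot": [0,0,0],"translation": [2,-1,0.5],"jaw": 10},
    {"rot": [0,0,0],"translation": [1.6,0,0],"jaw": 10},
    {"rot": [0,0,0],"translation": [1,0,0],"jaw": 10},
    {"rot": [0,0,0],"translation": [0,0,0],"jaw": 10},
  ],
)

```text
time_s: 18.58
ee_pos: [0.5336, 0.1564, 0.0579]
tcp_rot: [[-0.002, -0.005, 1.0], [-0.0, 1.0, 0.005], [-1.0, -0.0, -0.002]]
contact_force: [-0.5, 0.7, -0.1]
width: 0.0267
```

Run:
```python
from h import *
s=ctrl.get_state();print(s['time_s'],s['ee_pos'],s['width'],s['tcp_rot'])
im,_=snap('side','s11.png');i2,_=snap('scene','sc11.png')
cv2.imwrite('pics/c11.png',np.hstack([crop(im,220,150,100,120,3.9),crop(i2,210,180,100,120,3.9)]))
for n in('side','scene'):
  for q in('clip','clip_mouth','card_edge'): print(n,q,[(np.round(r['location'],4).tolist(),round(r['score'],2)) for r in ctrl.tip_of(n,q)[:2]])
```

```text
18.575 [0.5336 0.1564 0.0579] 0.026730316779472036 [[-0.0016 -0.0047  1.    ]
 [-0.0003  1.      0.0047]
 [-1.     -0.0003 -0.0016]]
side clip [([0.5333, 0.1151, 0.0515], 0.56), ([0.5322, 0.0239, 0.0704], 0.19)]
side clip_mouth []
side card_edge [([0.5343, 0.0225, 0.0662], 0.69)]
scene clip [([0.536, 0.1175, 0.0527], 0.97)]
scene clip_mouth [([0.535, 0.0722, 0.0695], 0.72), ([0.5322, -0.0282, 0.0058], 0.61)]
scene card_edge [([0.5329, 0.0199, 0.07], 0.86)]
```

View pics/c11.png

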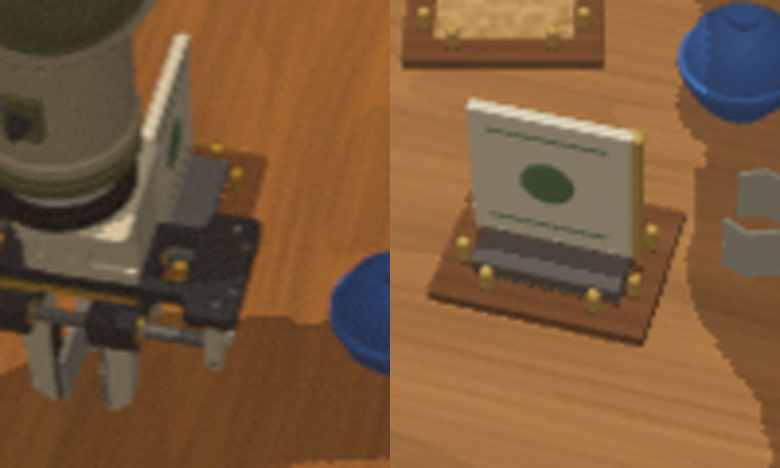

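servo_tool(
  deltas=[
    {"rot": [0,0,0],"translation": [0,-1,0],"jaw": 10},
    {"rot": [0,0,0],"translation": [0,-1.5,0],"jaw": 10},
    {"rot": [0,0,0],"translation": [0,-1,0],"jaw": 10},
    {"rot": [0,0,0],"translation": [0,-1,0],"jaw": 10},
    {"rot": [0,0,0],"translation": [0,-0.5,0],"jaw": 10},
    {"rot": [0,0,0],"translation": [0,0,0],"jaw": 10},
  ],
)

```text
time_s: 19.73
ee_pos: [0.5346, 0.1054, 0.0588]
tcp_rot: [[0.0, -0.003, 1.0], [0.0, 1.0, 0.003], [-1.0, 0.0, 0.0]]
contact_force: [-0.4, 0.2, -0.3]
width: 0.027
```

Run:
```python
from h import *
s=ctrl.get_state();print(s['time_s'],s['ee_pos'],s['width'])
im,_=snap('side','s12.png');i2,_=snap('scene','sc12.png')
cv2.imwrite('pics/c12.png',np.hstack([crop(im,220,150,80,100,4.8),crop(i2,230,190,80,100,4.8)]))
for n in('side','scene'):
  for q in('clip','clip_mouth','card_edge'): print(n,q,[(np.round(r['location'],4).tolist(),round(r['score'],2)) for r in ctrl.tip_of(n,q)[:2]])
```

```text
19.725 [0.5346 0.1054 0.0588] 0.026970928511760466
side clip [([0.5327, 0.065, 0.055], 0.68)]
side clip_mouth [([0.5314, 0.0191, 0.0731], 0.7)]
side card_edge [([0.5305, 0.0205, 0.0685], 0.48)]
scene clip [([0.5346, 0.0703, 0.0531], 0.7)]
scene clip_mouth [([0.5346, 0.0231, 0.0704], 0.71), ([0.3761, 0.0415, -0.0023], 0.61)]
scene card_edge [([0.5334, 0.0205, 0.0716], 0.68), ([0.5319, -0.0269, 0.0052], 0.47)]
```

View pics/c12.png

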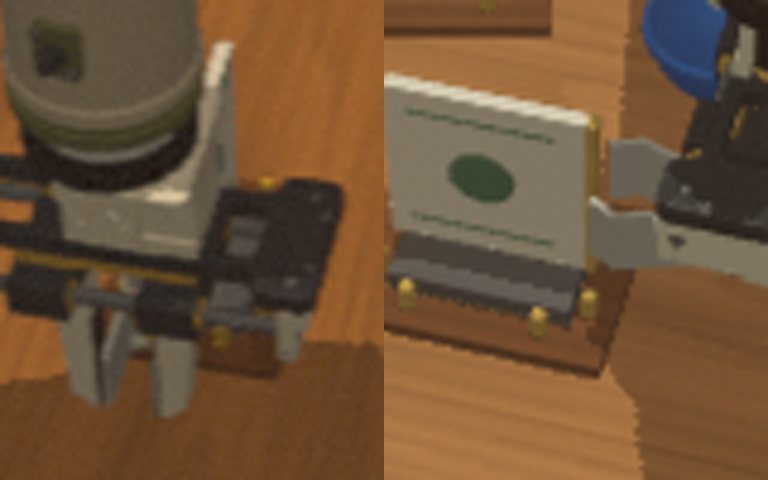

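servo_tool(
  deltas=[
    {"rot": [0,0,0],"translation": [0,-0.6,0],"jaw": 10},
    {"rot": [0,0,0],"translation": [0,-0.8,0],"jaw": 10},
    {"rot": [0,0,0],"translation": [0,-0.6,0],"jaw": 10},
    {"rot": [0,0,0],"translation": [0,-0.3,0],"jaw": 10},
    {"rot": [0,0,0],"translation": [0,0,0],"jaw": 10},
    {"rot": [0,0,0],"translation": [0,0,0],"jaw": 10},
  ],
)

```text
time_s: 20.88
ee_pos: [0.5347, 0.083, 0.0588]
tcp_rot: [[0.0, -0.004, 1.0], [0.0, 1.0, 0.004], [-1.0, 0.0, 0.0]]
contact_force: [0.0, 0.0, -1.1]
width: 0.0269
```

Run:
```python
from h import *
s=ctrl.get_state();print(s['time_s'],s['ee_pos'],s['width'],s['contact_force'],s['joint_vel'])
im,_=snap('side','s13.png');i2,_=snap('scene','sc13.png');w,_=snap('wrist','w13.png')
cv2.imwrite('pics/c13.png',np.hstack([crop(im,220,150,80,100,4.8),crop(i2,230,190,80,100,4.8)]))
for n in('side','scene'):
  for q in('clip','clip_mouth','card_edge','stand'): print(n,q,[(np.round(r['location'],4).tolist(),round(r['score'],2)) for r in ctrl.tip_of(n,q)[:2]])
```

```text
20.875 [0.5347 0.083  0.0588] 0.026915089063803466 [ 0.022   0.0024 -1.1154] [-0.0037  0.0014 -0.0004 -0.0006 -0.0002 -0.0007  0.0005]
side clip [([0.5337, 0.0435, 0.0489], 0.45)]
side clip_mouth [([0.532, -0.0013, 0.0712], 0.59)]
side card_edge [([0.5345, 0.0247, 0.0679], 0.47)]
side stand [([0.5299, -0.0277, 0.0124], 0.54)]
scene clip [([0.532, 0.0464, 0.0533], 0.53)]
scene clip_mouth [([0.6892, 0.323, 0.0], 0.69), ([0.5355, -0.0018, 0.0706], 0.51)]
scene card_edge [([0.5328, 0.0228, 0.0707], 0.73)]
scene stand [([0.5312, -0.0273, 0.0079], 0.65)]
```

View pics/c13.png

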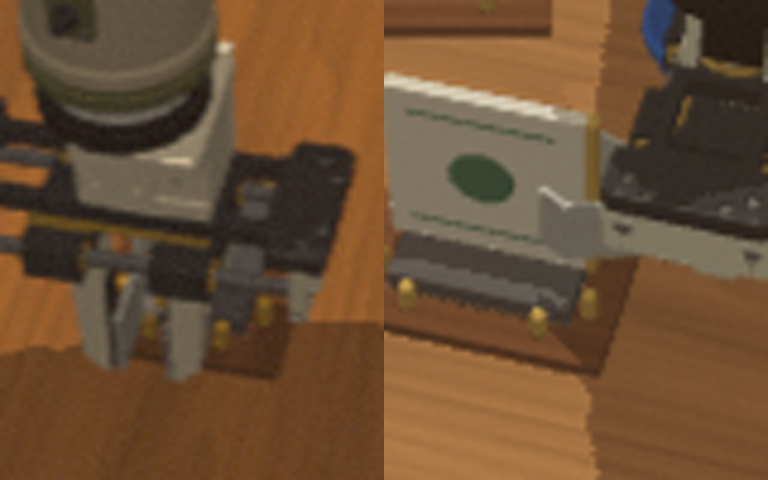

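View pics/w13.png

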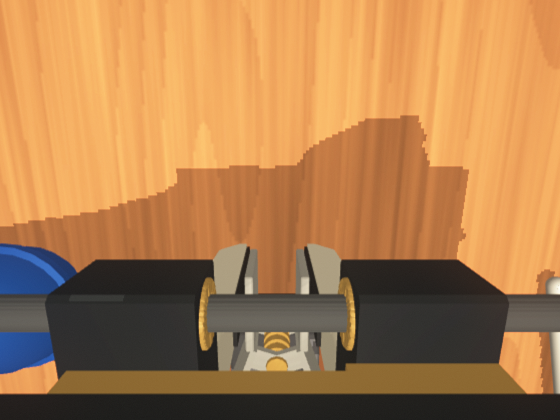

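```bash
python3 -c "
from plant import ctrl
print(ctrl.finish_job())"
```

```text
the job is handed in; nothing more can be done
None
```

The job is handed in at about 21 s of the 51 s allowed. It reports no verdict, so what follows rests on my own checks.

- **Dock and stand:** I took the dock at about (0.53, -0.03), the one of the four look-alikes farthest from the base. I lowered the stand between its pins until it touched the floor at 8 mm, then let go. In the wrist picture after release it sat square and centred between the pins, and later estimates put it at (0.531, -0.028).
- **Clip:** I squeezed the handles at 25 N. The fingers stayed about 27 mm apart, close to the 28 mm given for fully open. I lifted it, turned it 90° and brought it in from the brass side.
- **Final position:** The brass edge is about 22 mm ahead of the hinge, so about 23 mm inside the jaw tips. It is about 1 mm off the clip's centre line and close to mid-height, with the clip's underside about 52 mm up. The last pictures show the open jaws on both sides of the card. The wrist force is about 1 N and the arm is still.

**Where measurements disagreed:** the wrist camera read about 2 mm off sideways compared with the gripped card, so I placed the stand by comparing it directly with the pins. Single estimates of the clip and card edge differed by up to about 4 mm between cameras, which is inside the tolerances. I saw no sign of the siphon, coupe, mould or squeezer being touched, but I did not measure them again at the end.

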